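# Third hand: press the ball valve against the sprung stop

## Task

Pick the brass ball valve off the shelf, bring it onto the base plate of the assembly jig with its threaded end facing away from the stop, and press its plain open end squarely and centrally against the sprung stop so that I can screw the hose tail onto its thread. Push until the disc on the stop's rod stands between the two pairs of brass pins (about 10 N), never so hard that the stop runs to the end of its travel, keep that push steady for at least two seconds, and finish while still holding the valve there: do not let go. Leave the other things where they are.

Things in the scene. Friction and masses are not known exactly. Their poses are not given: they have to be found in the camera images.
- valve: Brass ball valve, 0.32 kg, on the shelf. Octagonal body 60 mm long (its x, -30 to +30 mm), 34 mm wide (y) and high, with flat upright sides to grip across y. A threaded spigot, 26 mm in diameter, sticks out 16 mm more at the -x end; the +x end is the plain open end. Wing handle on top. Origin: centre of the body's flat underside; z up.
- valve_mouth (a point): Centre of the valve's plain open end face (+x end), 30 mm ahead of the valve's origin and 17 mm above its underside; axes as the valve's.
- jig: Assembly jig fixed on the bench: dark steel base plate 270 mm (its x) by 90 mm (y), flat top 12 mm above the bench. Origin: centre of the plate's underside. x runs along the plate towards the sprung stop; the plate is bare for x below -10 mm. An aluminium block at x = 45 to 65 mm, 60 mm wide, 45 mm above the plate, guides the stop's rod.
- stop_face (a point): Centre of the front face of the sprung stop, an aluminium pad 56 mm wide, 12 mm thick, its top 40 mm above the plate. The point is on the jig's centre line, 17 mm above the plate, at jig x = -10 mm when unpressed; it moves to the jig's +x as the stop is pressed. Axes as the jig's.
- stop (a joint): How far the sprung stop is pushed back along the jig's +x, in m: 0 at rest, end of travel at 0.036. Spring of 600 N/m without preload: 0.0165 is about 10 N, with the rod's disc midway between the pairs of pins. The disc moves with the stop.
- shelf: White enamelled steel shelf fixed on the bench, 420 mm (its x) by 310 mm (y), flat top 50 mm above the bench. A plywood backboard 240 mm high stands along its +y side, front at shelf y = 175 mm; a black strip on it holds a hose clamp and a pipe nipple, standing out 40 mm at most. Origin at bench height, 135 mm from the -y edge, midway along x.
- coupler: White plastic quick coupler standing upright on the shelf, 34 mm in diameter, 50 mm tall; origin centre of its underside. Leave alone.
- union: Brass union lying on the shelf: 50 mm long tube with a 34 mm octagonal collar in the middle, no handle; origin 17 mm below its axis, under its middle. Leave alone.
- funnel: Grey plastic funnel standing mouth down on the shelf, 90 mm in diameter, 100 mm tall, narrow spout up; origin centre of its underside. Leave alone.
- hosetail: Brass barbed hose tail standing on the bench beside the jig, 30 mm in diameter, 45 mm tall; origin centre of its underside. Leave alone.
- tape: Roll of thread tape lying on the bench beside the jig, ring 56 mm in diameter, 13 mm high; origin centre of its underside. Leave alone.
- wrench: Steel wrench, 190 mm long, lying flat on the bench beside the jig, along its x; origin at the middle of its underside. Leave alone.
- jar: Small jar of jointing paste on the bench, 54 mm in diameter, 60 mm tall; origin centre of its underside. Leave alone.
- valve_handle (a point): Centre of the top of the valve's fixed steel wing handle, 49 mm above the valve's underside. The wing is 46 mm long (x), 12 mm wide (y), 9 mm thick; it fits between the fingers when the body below is gripped across y.
- gauge (a point): Point midway between the two pairs of upright brass pins (4 mm thick, 22 mm high) behind the block: jig x = 106.5 mm, 17 mm above the plate; the pairs are 14 mm apart along x, the pins of a pair 42 mm apart in y. A steel disc 26 mm across on the stop's rod is at jig x = 90 mm at rest and must stand between the pairs.
Mind the look-alikes: they are no part of the job. Leave any blue or purple look-alike of the valve alone.

How it is judged:
By the outcome, as a careful person would: the job done as asked, in the order asked, and still so for the second after the job is handed in, while the arm keeps its last pose, push and grip.
It also fails if it takes over 48 s, if anything falls off the work surface, if the arm or the gripper's body presses on something with over 40 N, if the wrist force passes 120 N, or if a joint passes its speed limit or range.

## Robot

A 7-joint arm with a two-finger parallel gripper is mounted at the origin on the work surface. World frame = base frame: x ahead of the robot, y to its left, z up, the work surface at z = 0. Lengths are in m, angles in rad, forces in N, time in s.
With the tool pointing down it reaches from about 0.4 to 0.875 m from the base axis. Payload 6.5 kg.
Tool frame: the origin (TCP) lies at the centre of the arm's flange, where the gripper is bolted on; the fingertips stand 173 mm ahead of it and the grasp point (between the pads) lies 155 mm ahead of it; z points along the fingers, y is the direction in which the jaws open and shut (so a half turn about z gives the same grasp; the last joint's range is limited). The gripper opens to 85 mm and grips with 20 to 120 N. Pads are 22 mm wide; open, the fingers measure 114 mm over their backs; the gripper's body (76 mm by 85 mm) begins 54 mm behind the grasp point. The pads swing forward as they close: fully open they stand 13 mm farther back than shut.
Start: joints at [-0.066, 0.536, -0.004, 1.538, 0.003, 1.067, -0.071], TCP at [0.65, 0, 0.405] pointing down, gripper open.
Joint ranges: [-2.7, 2.7], [-0.37, 2.16], [-1.27, 1.26], [0.24, 2.4], [-1.31, 4.45], [0.19, 1.91], [-2.76, 2.76]. Speed limits (rad/s): [2.39, 2.39, 3.14, 3.14, 3.14, 3.14, 3.14].

## Interface

Orientations are given as a rotation vector (axis times angle).
In Python, from workcell import bot, eyes gives the robot as it stands.
- The arm moves only by the shell command python3 -m jog 'ROWS' [OPENING]. ROWS is a JSON object of lists of equal length, an entry for each row: "travel": the shift along the tool's x, y, z in units of 30 mm (1.0 is 30 mm), a list of three; "turn": the turn, a rotation vector about the tool's x, y, z in units of 6 degrees (1.0 is 6 degrees), a list of three. In form: {"travel": [[dx, dy, dz], ...], "turn": [[rx, ry, rz], ...]}. A call has exactly 5 rows; each row shifts and turns the pose as measured when the row begins, along the tool's axes as they then stand; what a row does not reach is not made up. A row lasts 1/10 s, in which the tool goes at most 50 mm and 8.59 degrees, less where a joint would pass 70% of its speed; a pose out of reach is approached as far as the arm can. A call is refused whole if a number of a shift passes 1 or a number of a turn 1, either way. A call with a gripper value outside its range is refused whole. OPENING is the gripper's target within -1 to 1 (shut at 1, half-way at 0, fully open at -1), set as the call begins (- or left out, the last holds). The fingers move at their own pace and stop on an object; the grip force is fixed at half the most. Time passes only in rows, so rows that do not move let the fingers close, or fill a call up. It gives the time, the measured TCP pose, the force and the opening at its end, in the units of the state.
- bot.get_state(): the state, without advancing time (a new reading comes with each control period).
- eyes.get_image(name): name is "scene" or "side" or "wrist"; returns the picture (400x640x3 uint8, blue, green, red); there is no depth.
- eyes.calibration(name): a dict with "mtx" (3x3 intrinsics, pixels), "dist" ([k1, k2, p1, p2, k3] as OpenCV has them; the pictures are not rectified), "rvec" (rotation vector, rad) and "tvec" (3), from world to camera coordinates, as OpenCV has them. Camera axes: x right, y down, z forward; pixel columns grow to the right and rows downward; lengths in m; the calibration is good to about 2 mm. A picture is of the moment at which its call begins: read the wrist's pose just before it. calibration takes no time and is no camera call; for the wrist camera it gives the pose at the moment of the call.
- bot.job_done(): hands the job in, once; it reports no verdict.
The state is a dict: "time_s": time; "qpos": joint angles; "joint_velocities": joint speeds; "joint_efforts": joint torques, N m; "eef_pos": TCP position; "tcp_rot": TCP orientation; "contact_force": force on the tool from outside, world axes, zero at the start; "moment": the same for the moment, N m; "finger_gap": opening from 0.0 (shut) to 1.0 (fully open).
Only numpy, scipy, OpenCV 4.12 (cv2) and the standard library are available. Lean on these libraries where they do the work, as an engineer would, in place of code of your own. Each camera call takes 0.05 s, during which the arm holds its last target. There are 200 camera calls.

## Working session

There is one attempt and no reset: what is moved stays moved. The work goes in short steps, Python scripts to look and compute and a shell command to move; the robot and the scene stay as the last step left them, time stands still between calls to the robot, and variables do not carry over. Pictures are saved under pics/ and viewed, about 8 in all and at most 12, crops included, and the job is handed in when it is done.

```bash
mkdir -p pics
cat > h.py <<'E'
import cv2,numpy as np
from workcell import bot,eyes
def snap(n,f):
    s=bot.get_state(); c=eyes.calibration(n); im=np.array(eyes.get_image(n)); cv2.imwrite(f'pics/{f}.png',im); return im,c,s
def ray(c,uv):
    K=np.array(c['mtx'],float);d=np.array(c['dist'],float)
    R=cv2.Rodrigues(np.array(c['rvec'],float))[0];t=np.array(c['tvec'],float).ravel()
    p=cv2.undistortPoints(np.array([[uv]],float),K,d).ravel()
    return -R.T@t, R.T@np.array([p[0],p[1],1])
def onz(c,uv,z):
    o,d=ray(c,uv); return o+d*(z-o[2])/d[2]
def proj(c,P):
    return cv2.projectPoints(np.array(P,float).reshape(-1,1,3),np.array(c['rvec'],float),np.array(c['tvec'],float),np.array(c['mtx'],float),np.array(c['dist'],float))[0].reshape(-1,2)
E
python3 - <<'E'
from h import *
import json
ims=[]
C={}
for n in ['scene','side','wrist']:
    im,c,s=snap(n,n+'0'); ims.append(im)
    C[n]={k:np.array(v).tolist() for k,v in c.items()}
    o,d=ray(c,(320,200)); print(n,o.round(3),onz(c,(320,200),0).round(3))
json.dump(C,open('c0.json','w'))
print({k:np.round(v,3) for k,v in bot.get_state().items()})
E
```

```text
scene [1.255 0.326 0.755] [ 0.49  -0.007  0.   ]
side [ 0.318 -0.748  1.131] [0.642 0.088 0.   ]
wrist [0.649 0.071 0.373] [ 0.655 -0.044  0.   ]
{'time_s': np.float64(0.15), 'qpos': array([-0.066,  0.537, -0.004,  1.539,  0.003,  1.067, -0.071]), 'joint_velocities': array([-0.002, -0.003,  0.   , -0.002, -0.001,  0.002,  0.   ]), 'joint_efforts': array([ 2.0000e-03, -5.8378e+01,  1.0500e+00, -2.5935e+01,  1.3000e-02,
        6.0000e-03, -0.0000e+00]), 'eef_pos': array([0.65 , 0.   , 0.404]), 'tcp_rot': array([-2.221e+00, -2.221e+00,  2.000e-03]), 'contact_force': array([-0.812,  0.195,  0.007]), 'moment': array([-0.019, -0.014,  0.046]), 'finger_gap': np.float64(0.997)}
```

View pics/scene0.png

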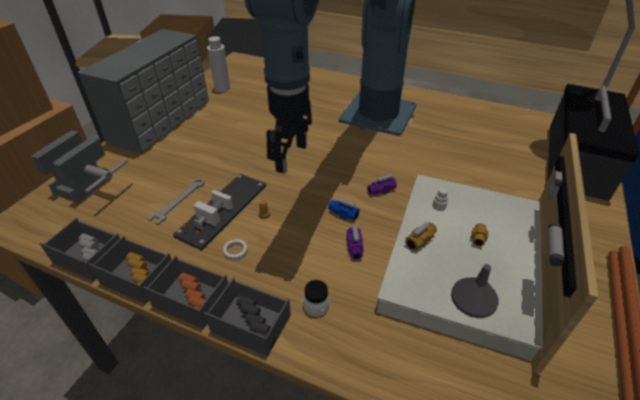

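View pics/side0.png

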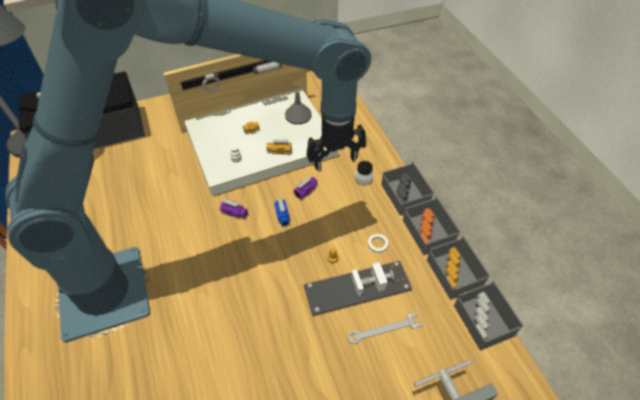

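Scene shows the valve near (421,236) with its handle, union at (480,233), jig around (222,210). Side shows the valve near (279,147), jig around (358,287) with stop pad at (357,280). Next I'll enlarge both.

Run:
```python
from h import *
import json
C=json.load(open('c0.json'))
a=cv2.imread('pics/scene0.png');b=cv2.imread('pics/side0.png')
f=lambda im,x,y,w,h:cv2.resize(im[y:y+h,x:x+w],(400,300),interpolation=cv2.INTER_CUBIC)
cv2.imwrite('pics/m1.png',np.vstack([np.hstack([f(a,390,205,64,48),f(a,168,168,104,78)]),np.hstack([f(b,252,125,56,42),f(b,298,250,120,90)])]))
# rough
print('valve scene',onz(C['scene'],(421,236),.067),'side',onz(C['side'],(279,147),.067))
# plate dark mask quads in side
for n,im,box in (('scene',a,(170,165,110,90)),('side',b,(295,250,125,75))):
    x,y,w,h=box; r=im[y:y+h,x:x+w].astype(int)
    m=((r.max(2)<95)&(r.max(2)-r.min(2)<25)).astype(np.uint8)*255
    m=cv2.morphologyEx(m,cv2.MORPH_CLOSE,np.ones((9,9)))
    cs=max(cv2.findContours(m,0,2)[0],key=cv2.contourArea)
    q=cv2.boxPoints(cv2.minAreaRect(cs))+[x,y]; ap=cv2.approxPolyDP(cv2.convexHull(cs),4,True).reshape(-1,2)+[x,y]
    print(n,[(p.tolist(),onz(C[n],p.astype(float),.012).round(3)[:2].tolist()) for p in ap])
```

```text
valve scene [0.5769389  0.27710465 0.067     ] side [0.57857963 0.27861682 0.067     ]
scene [([265, 184], [0.503, -0.166]), ([202, 249], [0.769, -0.185]), ([170, 236], [0.766, -0.28]), ([195, 208], [0.66, -0.284]), ([237, 176], [0.504, -0.255])]
side [([401, 267], [0.76, -0.211]), ([409, 289], [0.749, -0.277]), ([313, 314], [0.493, -0.254]), ([306, 287], [0.502, -0.177]), ([387, 265], [0.727, -0.192])]
```

View pics/m1.png

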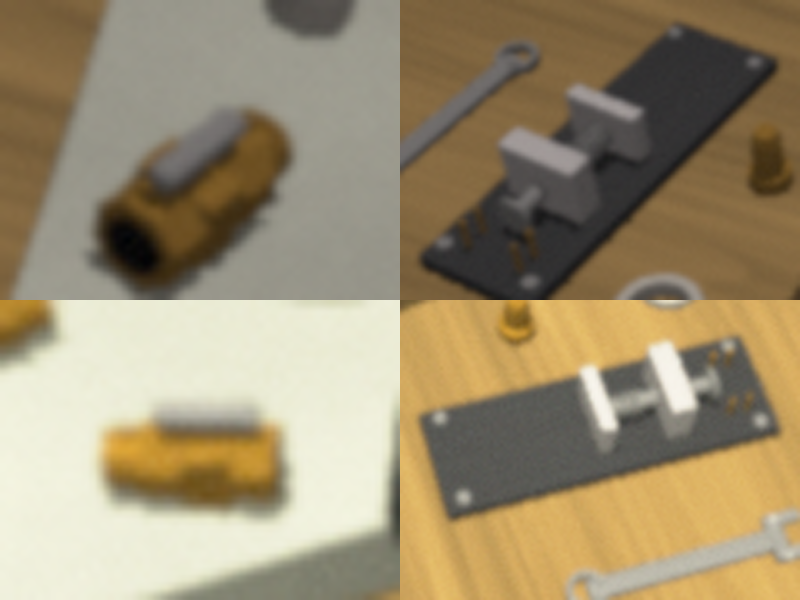

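Run:
```python
from h import *
import json
C=json.load(open('c0.json'))
S=lambda p:onz(C['scene'],p,.012)[:2].round(4); D=lambda p:onz(C['side'],p,.012)[:2].round(4)
sc=[S((240.8,174.5)),S((265.5,184.9)),S((174.5,235.6))]
sd=[D(p) for p in ((304.6,284.5),(313.6,315.1),(400,261.1),(411.4,289.6))]
print(sc);print(sd, np.mean(sd,0)); 
v=(sd[2]+sd[3]-sd[0]-sd[1])/2;print('len',np.linalg.norm(v),'yaw',np.degrees(np.arctan2(v[1],v[0])),'wid',np.linalg.norm(sd[0]-sd[1]))
f=lambda x,y:(390+x*.16,205+y*.16); g=lambda x,y:(252+x*.14,125+(y-300)*.14)
print('handle',onz(C['scene'],f(195,145),.099),onz(C['side'],g(207,412),.099))
a,b=onz(C['scene'],f(160,178),.099),onz(C['scene'],f(235,120),.099);d=a-b;print(d,np.degrees(np.arctan2(d[1],d[0])))
a,b=onz(C['side'],g(258,412),.099),onz(C['side'],g(155,412),.099);d=a-b;print(d,np.degrees(np.arctan2(d[1],d[0])))
print(cv2.Rodrigues(np.array(bot.get_state()['tcp_rot']))[0].round(3))
```

```text
[array([ 0.4938, -0.249 ]), array([ 0.5057, -0.1629]), array([ 0.7601, -0.271 ])]
[array([ 0.5009, -0.1686]), array([ 0.4929, -0.2574]), array([ 0.7654, -0.1933]), array([ 0.7545, -0.281 ])] [ 0.628425 -0.225075]
len 0.26415625110907354 yaw -5.245485900332691 wid 0.08915963212126889
handle [0.58555621 0.27435014 0.099     ] [0.58454574 0.27117327 0.099     ]
[ 0.03794107 -0.01732094  0.        ] -24.537747877113024
[ 0.040867   -0.01542981  0.        ] -20.68461329658234
[[-0.     1.    -0.001]
 [ 1.     0.    -0.   ]
 [-0.    -0.001 -1.   ]]
```

```bash
python3 -m jog '{"travel":[[0.9,-0.22,0],[0.95,-0.22,0],[0.95,-0.22,0],[0.95,-0.22,0],[0.95,-0.22,0]],"turn":[[0,0,0],[0,0,0],[0,0,0],[0,0,0],[0,0,0]]}' -1
python3 -m jog '{"travel":[[0.95,-0.22,0],[0.95,-0.22,0],[0.95,-0.22,0],[0.95,-0.22,0],[0.6,-0.22,0]],"turn":[[0,0,0],[0,0,0],[0,0,0],[0,0,0],[0,0,0]]}'
python3 -m jog '{"travel":[[0,0,0],[0,0,0],[0,0,0],[0,0,0],[0,0,0]],"turn":[[0,0,-1],[0,0,-1],[0,0,-1],[0,0,-1],[0,0,-1]]}'
python3 -m jog '{"travel":[[0,0,0],[0,0,0],[0,0,0],[0,0,0],[0,0,0]],"turn":[[0,0,-1],[0,0,-1],[0,0,-1],[0,0,-1],[0,0,-1]]}'
python3 -m jog '{"travel":[[0,0,0],[0,0,0],[0,0,0],[0,0,0],[0,0,0]],"turn":[[0,0,-1],[0,0,-0.25],[0,0,0],[0,0,0],[0,0,0]]}'
python3 - <<'E'
from h import *
import json
im,c,s=snap('wrist','w1')
json.dump({k:np.array(v).tolist() for k,v in c.items()},open('cw1.json','w'))
R=cv2.Rodrigues(np.array(s['tcp_rot']))[0];print(s['eef_pos'],R.round(3),np.degrees(np.arctan2(R[1,1],R[0,1])))
E
```

```text
time_s: 0.65
eef_pos: [0.6167, 0.1386, 0.4018]
tcp_rot: [2.233, 2.209, -0.01]
contact_force: [0.1, 0.9, -0.6]
finger_gap: 1.001
time_s: 1.15
eef_pos: [0.5822, 0.2779, 0.3996]
tcp_rot: [-2.231, -2.211, 0.013]
contact_force: [0.2, 0.1, -1.6]
finger_gap: 1.001
time_s: 1.65
eef_pos: [0.5789, 0.2839, 0.3975]
tcp_rot: [-1.541, -2.729, 0.015]
contact_force: [-0.4, -0.7, 0.1]
finger_gap: 0.997
time_s: 2.15
eef_pos: [0.5783, 0.2834, 0.3955]
tcp_rot: [-0.747, -3.039, 0.015]
contact_force: [-0.8, -0.2, 0.1]
finger_gap: 0.998
time_s: 2.65
eef_pos: [0.5781, 0.2828, 0.3942]
tcp_rot: [-0.544, -3.079, 0.016]
contact_force: [-0.6, -0.5, 0.7]
finger_gap: 1.0
[0.57811321 0.28279346 0.39417583] [[-0.939  0.343 -0.017]
 [ 0.343  0.939 -0.008]
 [ 0.013 -0.013 -1.   ]] 69.96277899463693
```

View pics/w1.png

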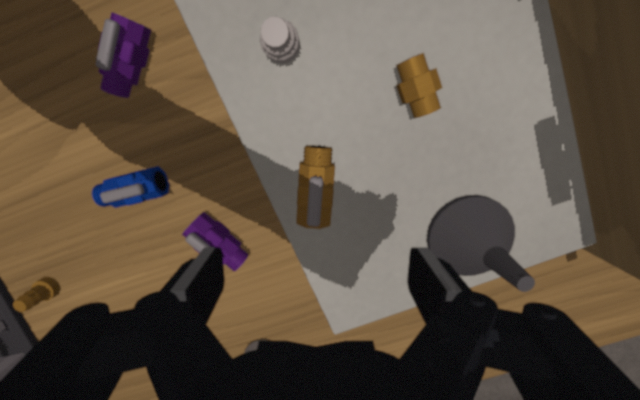

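Run:
```python
from h import *
import json
c=json.load(open('cw1.json'));im=cv2.imread('pics/w1.png')
hsv=cv2.cvtColor(im,cv2.COLOR_BGR2HSV)
x,y,w,h=285,135,60,105
m=cv2.inRange(hsv[y:y+h,x:x+w],(8,110,30),(28,255,255))
for r in range(0,h,6):
    q=np.where(m[r])[0]
    if len(q)>2: print(y+r,x+q.min(),x+q.max(),end=' | ')
g=((hsv[y:y+h,x:x+w,1]<80)&(m==0)).astype(np.uint8)
hh=g[35:95,13:44];ys,xs=np.where(hh);print('\nhandle',x+13+xs.mean(),y+35+ys.mean(),ys.min()+y+35,ys.max()+y+35,xs.min()+x+13,xs.max()+x+13)
o=onz
P=o(c,(x+13+xs.mean(),y+35+ys.mean()),.099);print('handle c',P)
C=json.load(open('c0.json'));F=o(C['scene'],(475,297),.05);print('funnel',F,o(c,(471,233),.05))
a,b=o(c,(315.5,180),.099),o(c,(315.5,222),.099);print('hlen',np.linalg.norm(a-b))
e=(o(c,(296.5,212),.064)+o(c,(331.5,212),.064))/2;s=(o(c,(305,155),.067)+o(c,(332,155),.067))/2
d=e-s;print('axis',e,s,np.degrees(np.arctan2(d[1],d[0])))
f=cv2.resize(im[135:240,275:355],(0,0),fx=5,fy=5,interpolation=2);cv2.imwrite('pics/w1c.png',f)
```

```text
147 306 323 | 153 305 330 | 159 305 330 | 165 300 333 | 171 299 333 | 177 299 333 | 183 299 333 | 189 298 332 | 195 298 332 | 201 298 331 | 207 298 330 | 213 297 330 | 219 297 329 | 225 301 328 | 
handle 313.8645251396648 203.34916201117318 170 229 298 328
handle c [0.58536331 0.27462842 0.099     ]
funnel [0.68065417 0.41428089 0.05      ] [0.68817644 0.4164768  0.05      ]
hlen 0.03883228727117894
axis [0.60390162 0.26731586 0.064     ] [0.55066646 0.29146698 0.067     ] -24.40230052317598
```

View pics/w1c.png

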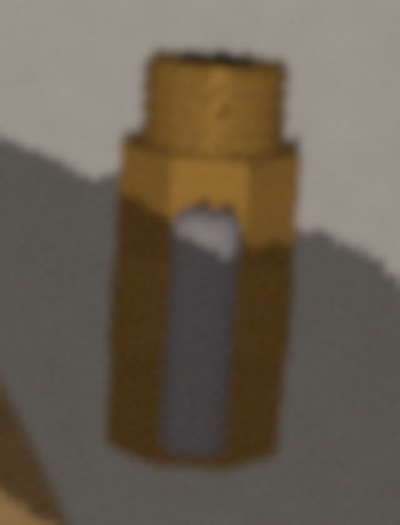

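Run:
```python
from h import *
import json
c=json.load(open('cw1.json'));o=onz
s=(o(c,(300,164),.071)+o(c,(334.6,165),.071))/2;e=(o(c,(297,223),.071)+o(c,(331,225),.071))/2
d=e-s;print('start',s,'end',e,np.linalg.norm(d),np.degrees(np.arctan2(d[1],d[0])),'mid',(s+e)/2,'width',np.linalg.norm(o(c,(298.5,195),.071)-o(c,(333,195),.071)))
a,b=o(c,(316.4,176),.099),o(c,(313.4,224),.099);d=b-a;print('handle',(a+b)/2,np.linalg.norm(d),np.degrees(np.arctan2(d[1],d[0])))
V=np.array([.5855,.2745,0]);yaw=-22.5
st=bot.get_state();R=cv2.Rodrigues(np.array(st['tcp_rot']))[0]
# where the grasp point is now, tilt
print('grasp pt',np.array(st['eef_pos'])+R[:,2]*.155)
```

```text
start [0.55822609 0.28753328 0.071     ] end [0.61360016 0.26390238 0.071     ] 0.06020554444158607 -23.1103778908523 mid [0.58591312 0.27571783 0.071     ] width 0.033593426537818084
handle [0.58320489 0.27636605 0.099     ] 0.04439775719833116 -23.52413367271286
grasp pt [0.5754657  0.28163726 0.23920094]
```

```bash
cat >> h.py <<'E'
from scipy.spatial.transform import Rotation as Ro
def plan(pos,yaw):
    "units still to go in tool axes; yaw = heading of valve x (tool x = -valve x)"
    s=bot.get_state();R=Ro.from_rotvec(s['tcp_rot']);a=np.radians(yaw);c,n=np.cos(a),np.sin(a)
    T=Ro.from_matrix(np.array([[-c,-n,0],[-n,c,0],[0,0,-1]]).T)
    T=Ro.from_matrix(np.column_stack([[-c,-n,0],[-n,c,0],[0,0,-1]]))
    p=np.array(s['eef_pos'])
    print('t',round(float(s['time_s']),2),'pos',p.round(4),'travel',(R.inv().apply(np.array(pos)-p)/.03).round(2),'turn',(np.degrees((R.inv()*T).as_rotvec())/6).round(2),'F',np.round(s['contact_force'],1),'gap',round(float(s['finger_gap']),3))
E
sed -i '/T=Ro.from_matrix(np.array/d' h.py
python3 -c "
from h import *
plan((.5855,.2755,.28),-23.2)"
```

```text
t 2.7 pos [0.5781 0.2828 0.3942] travel [-0.37 -0.1   3.8 ] turn [-0.13 -0.12  0.53] F [-0.3 -0.4 -0.9] gap 1.0
```

```bash
python3 -m jog '{"travel":[[-0.2,-0.05,0.8],[-0.17,-0.05,0.8],[0,0,0.8],[0,0,0.7],[0,0,0.6]],"turn":[[-0.13,-0.12,0.53],[0,0,0],[0,0,0],[0,0,0],[0,0,0]]}'
python3 -c "
from h import *
plan((.5855,.2755,.226),-23.2)"
```

```text
time_s: 3.2
eef_pos: [0.589, 0.277, 0.2837]
tcp_rot: [0.64, 3.068, 0.009]
contact_force: [-0.2, -0.0, 0.9]
finger_gap: 0.996
t 3.2 pos [0.589  0.277  0.2837] travel [ 0.1  -0.11  1.92] turn [ 0.07  0.06 -0.06] F [-0.2 -0.   0.9] gap 0.996
```

```bash
python3 -m jog '{"travel":[[0.1,-0.11,0.6],[0,0,0.6],[0,0,0.4],[0,0,0.2],[0,0,0]],"turn":[[0.07,0.06,-0.06],[0,0,0],[0,0,0],[0,0,0],[0,0,0]]}'
python3 -c "
from h import *
plan((.5855,.2755,.226),-23.2)"
```

```text
time_s: 3.7
eef_pos: [0.5834, 0.2747, 0.2242]
tcp_rot: [-0.632, -3.073, 0.006]
contact_force: [-0.4, -0.8, 0.9]
finger_gap: 1.003
t 3.7 pos [0.5834 0.2747 0.2242] travel [-0.05  0.05 -0.06] turn [-0.04 -0.03 -0.01] F [-0.4 -0.8  0.9] gap 1.003
```

```bash
python3 -m jog '{"travel":[[-0.05,0.05,-0.08],[0,0,0],[0,0,0],[0,0,0],[0,0,0]],"turn":[[-0.04,-0.03,0],[0,0,0],[0,0,0],[0,0,0],[0,0,0]]}'
python3 -m jog '{"travel":[[0,0,0],[0,0,0],[0,0,0],[0,0,0],[0,0,0]],"turn":[[0,0,0],[0,0,0],[0,0,0],[0,0,0],[0,0,0]]}' 1
python3 -m jog '{"travel":[[0,0,0],[0,0,0],[0,0,0],[0,0,0],[0,0,0]],"turn":[[0,0,0],[0,0,0],[0,0,0],[0,0,0],[0,0,0]]}'
python3 -c "
from h import *
plan((.5855,.2755,.226),-23.2)"
```

```text
time_s: 4.2
eef_pos: [0.5868, 0.2763, 0.23]
tcp_rot: [0.633, 3.073, 0.005]
contact_force: [0.2, 0.5, -0.3]
finger_gap: 0.999
time_s: 4.7
eef_pos: [0.587, 0.2763, 0.2306]
tcp_rot: [0.633, 3.072, 0.006]
contact_force: [0.1, 0.7, -2.0]
finger_gap: 0.387
time_s: 5.2
eef_pos: [0.5871, 0.2763, 0.2306]
tcp_rot: [0.633, 3.072, 0.005]
contact_force: [0.0, -0.2, 1.4]
finger_gap: 0.388
t 5.2 pos [0.5871 0.2763 0.2306] travel [ 0.04 -0.05  0.15] turn [ 0.04  0.04 -0.01] F [ 0.  -0.2  1.4] gap 0.388
```

```bash
python3 -m jog '{"travel":[[0,0,0],[0,0,0],[0,0,0],[0,0,0.12],[0,0,0]],"turn":[[0,0,0],[0,0,0],[0,0,0],[0,0,0],[0,0,0]]}' -1
python3 -m jog '{"travel":[[0,0,0],[0,0,0],[0,0,0],[0,0,0],[0,0,0]],"turn":[[0,0,0],[0,0,0],[0,0,0],[0,0,0],[0,0,0]]}'  1
python3 -m jog '{"travel":[[0,0,0],[0,0,0],[0,0,0],[0,0,0],[0,0,0]],"turn":[[0,0,0],[0,0,0],[0,0,0],[0,0,0],[0,0,0]]}'
python3 -c "
from h import *
plan((.5855,.2755,.226),-23.2)"
```

```text
time_s: 5.7
eef_pos: [0.5869, 0.2763, 0.2264]
tcp_rot: [0.633, 3.073, 0.005]
contact_force: [-0.6, 0.1, 0.1]
finger_gap: 1.001
time_s: 6.2
eef_pos: [0.587, 0.2764, 0.2264]
tcp_rot: [0.633, 3.073, 0.006]
contact_force: [1.1, -0.1, -1.7]
finger_gap: 0.387
time_s: 6.7
eef_pos: [0.587, 0.2764, 0.2264]
tcp_rot: [0.633, 3.073, 0.005]
contact_force: [-0.8, 0.3, -0.5]
finger_gap: 0.387
t 6.7 pos [0.587  0.2764 0.2264] travel [ 0.03 -0.05  0.01] turn [ 0.04  0.03 -0.01] F [-0.8  0.3 -0.5] gap 0.387
```

```bash
python3 -m jog '{"travel":[[0,0,-0.4],[0,0,-0.7],[0,0,-0.9],[0,0,-0.9],[0,0,-0.9]],"turn":[[0,0,0],[0,0,0],[0,0,0],[0,0,0],[0,0,0.0]]}'
python3 -m jog '{"travel":[[0,0,-0.7],[0,0,-0.2],[0,0,0],[0,0,0],[0,0,0]],"turn":[[0,0,-0.7],[0,0,-0.7],[0,0,-0.7],[0,0,-0.6],[0,0,-0.2]]}'
python3 -c "
from h import *
plan((.71,-.23,.37),-5.5)"
```

```text
time_s: 7.2
eef_pos: [0.584, 0.2747, 0.3407]
tcp_rot: [-0.631, -3.072, 0.007]
contact_force: [0.1, 0.7, -3.4]
finger_gap: 0.388
time_s: 7.7
eef_pos: [0.5842, 0.275, 0.3778]
tcp_rot: [0.141, 3.136, -0.0]
contact_force: [-0.3, -0.8, -2.7]
finger_gap: 0.388
t 7.7 pos [0.5842 0.275  0.3778] travel [ -5.69 -16.39   0.28] turn [-0.    0.02  0.06] F [-0.3 -0.8 -2.7] gap 0.388
```

```bash
Z='[0,0,0],[0,0,0],[0,0,0],[0,0,0],[0,0,0]'
python3 -m jog '{"travel":[[-0.15,-0.5,0],[-0.3,-0.9,0],[-0.3,-0.9,0],[-0.3,-0.9,0],[-0.3,-0.9,0]],"turn":[[0,0,0],[0,0,0],[0,0,0],[0,0,0],[0,0,0]]}'
python3 -m jog '{"travel":[[-0.3,-0.9,0],[-0.3,-0.9,0],[-0.3,-0.9,0],[-0.3,-0.9,0],[-0.3,-0.9,0]],"turn":[[0,0,0],[0,0,0],[0,0,0],[0,0,0],[0,0,0]]}'
python3 -m jog '{"travel":[[-0.3,-0.9,0],[-0.3,-0.9,0],[-0.3,-0.9,0],[-0.3,-0.9,0],[-0.3,-0.9,0]],"turn":[[0,0,0],[0,0,0],[0,0,0],[0,0,0],[0,0,0]]}'
python3 -c "
from h import *
plan((.71,-.23,.37),-5.5)"
```

```text
time_s: 8.2
eef_pos: [0.6124, 0.1452, 0.3782]
tcp_rot: [0.14, 3.138, 0.001]
contact_force: [0.2, -0.3, -2.3]
finger_gap: 0.388
time_s: 8.7
eef_pos: [0.6442, -0.0075, 0.3781]
tcp_rot: [-0.159, -3.135, 0.007]
contact_force: [0.7, -0.4, -2.4]
finger_gap: 0.385
time_s: 9.2
eef_pos: [0.6722, -0.1606, 0.3784]
tcp_rot: [-0.179, -3.13, 0.014]
contact_force: [0.1, -0.3, -2.3]
finger_gap: 0.388
t 9.2 pos [ 0.6722 -0.1606  0.3784] travel [-1.52 -2.15  0.29] turn [-0.09 -0.06 -0.18] F [ 0.1 -0.3 -2.3] gap 0.388
```

```bash
python3 -m jog '{"travel":[[-0.5,-0.8,0],[-0.5,-0.6,0],[-0.4,-0.3,0],[0,0,0],[0,0,0]],"turn":[[-0.09,-0.06,-0.18],[0,0,0],[0,0,0],[0,0,0],[0,0,0]]}'
python3 - <<'E'
from h import *
import json
im,c,s=snap('wrist','w2');plan((.71,-.23,.37),-5.5)
json.dump({k:np.array(v).tolist() for k,v in c.items()},open('cw2.json','w'))
E
```

```text
time_s: 9.7
eef_pos: [0.7046, -0.232, 0.3768]
tcp_rot: [-0.179, -3.13, 0.01]
contact_force: [-0.3, 0.7, -1.8]
finger_gap: 0.384
t 9.75 pos [ 0.7045 -0.232   0.3768] travel [-0.18  0.09  0.22] turn [-0.07 -0.06 -0.17] F [-0.8  0.6 -3.3] gap 0.392
```

View pics/w2.png

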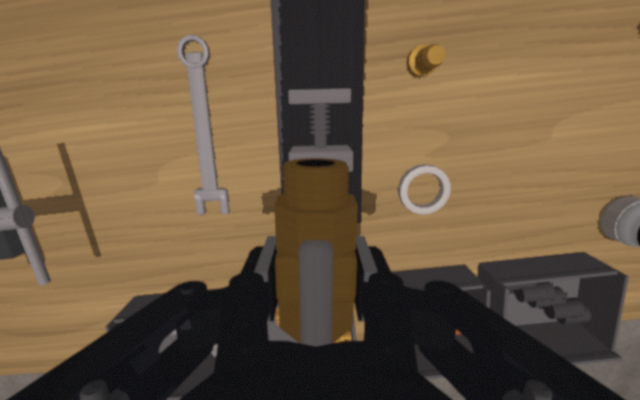

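Run:
```python
from h import *
import json
c=json.load(open('cw2.json'));im=cv2.imread('pics/w2.png');g=cv2.cvtColor(im,cv2.COLOR_BGR2GRAY).astype(int)
hsv=cv2.cvtColor(im,cv2.COLOR_BGR2HSV)
L=[];Rr=[]
for r in (5,20,35,50,65,80,120,135):
    q=np.where(hsv[r,265:375,1]<75)[0]+265; L.append((q.min(),r));Rr.append((q.max()+1,r))
    print(r,q.min(),q.max(), g[r,q.min():q.min()+10:2])
m=(g[84:112,280:360]>110).astype(np.uint8)
cs=max(cv2.findContours(m,0,2)[0],key=cv2.contourArea)+[280,84]
bx=cv2.boxPoints(cv2.minAreaRect(cs));print('pad',bx.tolist(),cv2.boundingRect(cs))
P=[onz(c,p,.052)[:2].round(4) for p in bx.astype(float)];print(P)
cv2.imwrite('pics/w2c.png',cv2.resize(im[0:180,255:385],(0,0),fx=4.4,fy=3.3,interpolation=2))
for r in (0,2,4,6,7): 
    print(L[r][1],onz(c,L[r],.012)[:2].round(4),onz(c,Rr[r],.012)[:2].round(4))
```

```text
5 271 363 [79 71 72 72 65]
20 272 363 [78 71 72 72 54]
35 273 363 [78 72 73 64 43]
50 274 362 [77 73 73 52 36]
65 275 362 [75 74 66 42 38]
80 276 362 [74 72 61 43 37]
120 278 360 [74 69 48 37 36]
135 279 361 [73 66 40 37 41]
pad [[290.8212890625, 91.03022003173828], [347.98883056640625, 89.56438446044922], [348.25030517578125, 99.76280975341797], [291.082763671875, 101.22864532470703]] (291, 90, 58, 12)
[array([ 0.6182, -0.2465]), array([ 0.6228, -0.1955]), array([ 0.6315, -0.196 ]), array([ 0.6269, -0.2474])]
5 [ 0.5363 -0.2577] [ 0.5466 -0.1697]
35 [ 0.5624 -0.2598] [ 0.5727 -0.1717]
65 [ 0.5897 -0.2619] [ 0.5998 -0.1747]
120 [ 0.6431 -0.2667] [ 0.6529 -0.1808]
135 [ 0.6585 -0.2679] [ 0.6684 -0.1809]
```

View pics/w2c.png

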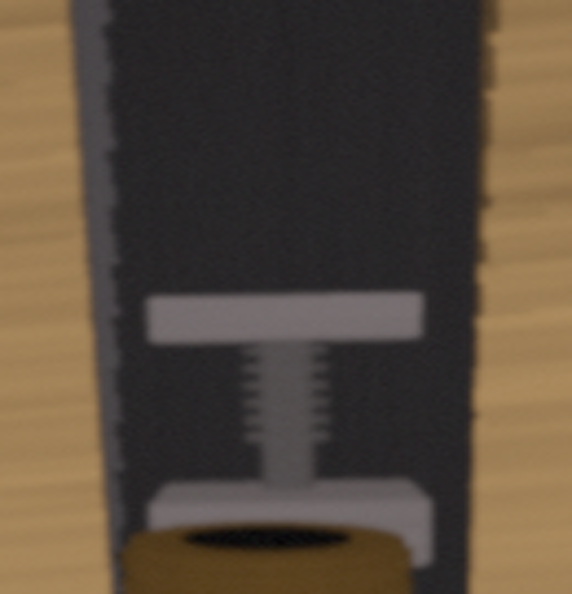

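Run:
```python
from h import *
import json
c=json.load(open('cw2.json'));im=cv2.imread('pics/w2.png')
print('pad front',onz(c,(319.9,89.3),.052))
hsv=cv2.cvtColor(im,cv2.COLOR_BGR2HSV)
for r in (175,190,215,230):
    q=np.where((hsv[r,265:370,1]>110)&(hsv[r,265:370,0]>8))[0]+265;print(r,q.min(),q.max())
s=bot.get_state();R=cv2.Rodrigues(np.array(s['tcp_rot']))[0];p=np.array(s['eef_pos'])
# body centre z: TCP-> underside .1764 so axis at .1594 along tool z; spigot end at +46 mm tool x, body end +30
for z in (.1594,.152):
  for x in (.046,.03,.01): print(z,x,proj(c,[p+R@[x,y,z] for y in (-.017,0,.017)]).round(1).tolist())
plan((.5667,-.2159,.21),-5.1)
```

```text
pad front [ 0.61968325 -0.22042345  0.052     ]
175 265 369
190 265 369
215 265 369
230 265 369
0.1594 0.046 [[274.5, 167.0], [315.2, 167.0], [355.8, 166.9]]
0.1594 0.03 [[275.9, 203.4], [315.2, 203.4], [354.5, 203.3]]
0.1594 0.01 [[277.5, 245.7], [315.2, 245.6], [353.0, 245.6]]
0.152 0.046 [[272.2, 170.6], [315.2, 170.6], [358.1, 170.6]]
0.152 0.03 [[273.7, 209.0], [315.2, 208.9], [356.7, 208.9]]
0.152 0.01 [[275.5, 253.2], [315.2, 253.2], [354.9, 253.1]]
t 9.75 pos [ 0.7045 -0.232   0.3768] travel [4.59 0.05 5.59] turn [-0.07 -0.06 -0.24] F [-0.8  0.6 -3.3] gap 0.392
```

```bash
python3 -m jog '{"travel":[[0.6,0,0],[0.9,0,0.3],[0.9,0,0.3],[0.9,0,0.3],[0.9,0,0.3]],"turn":[[-0.07,-0.06,-0.24],[0,0,0],[0,0,0],[0,0,0],[0,0,0]]}'
python3 -m jog '{"travel":[[0.4,0,0.9],[0,0,0.9],[0,0,0.8],[0,0,0.7],[0,0,0.4]],"turn":[[0,0,0],[0,0,0],[0,0,0],[0,0,0],[0,0,0]]}'
python3 -c "
from h import *
plan((.5667,-.2159,.195),-5.1)"
```

```text
time_s: 10.25
eef_pos: [0.5753, -0.2146, 0.3413]
tcp_rot: [0.129, 3.134, 0.003]
contact_force: [-0.2, 0.4, -2.5]
finger_gap: 0.389
time_s: 10.75
eef_pos: [0.5571, -0.2094, 0.2304]
tcp_rot: [0.125, 3.135, 0.002]
contact_force: [0.5, -0.2, -2.0]
finger_gap: 0.39
t 10.75 pos [ 0.5571 -0.2094  0.2304] travel [-0.33 -0.19  1.18] turn [0.01 0.04 0.09] F [ 0.5 -0.2 -2. ] gap 0.39
```

```bash
python3 -m jog '{"travel":[[-0.33,-0.19,0.3],[0,0,0.3],[0,0,0.25],[0,0,0],[0,0,0]],"turn":[[0,0.04,0.09],[0,0,0],[0,0,0],[0,0,0],[0,0,0]]}'
python3 -c "
from h import *
plan((.5667,-.2159,.1885),-5.1)"
```

```text
time_s: 11.25
eef_pos: [0.568, -0.2153, 0.2041]
tcp_rot: [0.139, 3.137, 0.002]
contact_force: [0.1, -1.2, -2.1]
finger_gap: 0.385
t 11.25 pos [ 0.568  -0.2153  0.2041] travel [ 0.04 -0.03  0.52] turn [0.02 0.01 0.01] F [ 0.1 -1.2 -2.1] gap 0.385
```

```bash
python3 -m jog '{"travel":[[0.04,-0.03,0.25],[0,0,0.12],[0,0,0],[0,0,0],[0,0,0]],"turn":[[0.02,0.01,0.01],[0,0,0],[0,0,0],[0,0,0],[0,0,0]]}'
python3 -c "
from h import *
plan((.5667,-.2159,.1885),-5.1)"
```

```text
time_s: 11.75
eef_pos: [0.567, -0.2163, 0.1933]
tcp_rot: [0.141, 3.137, -0.002]
contact_force: [0.0, 0.3, -2.5]
finger_gap: 0.386
t 11.75 pos [ 0.567  -0.2163  0.1933] travel [0.01 0.01 0.16] turn [-0.01  0.02 -0.01] F [ 0.   0.3 -2.5] gap 0.386
```

```bash
python3 -m jog '{"travel":[[0,0,0.08],[0,0,0],[0,0,0],[0,0,0],[0,0,0]],"turn":[[0,0,0],[0,0,0],[0,0,0],[0,0,0],[0,0,0]]}'
python3 -c "
from h import *
plan((.5667,-.2159,.1885),-5.1)
im,c,s=snap('side','s1');im2,c2,s=snap('scene','s2')
cv2.imwrite('pics/m2.png',np.hstack([cv2.resize(im[240:330,295:415],(400,300),interpolation=2),cv2.resize(im2[168:246,168:272],(400,300),interpolation=2)]))"
```

```text
time_s: 12.25
eef_pos: [0.5672, -0.2164, 0.1911]
tcp_rot: [0.141, 3.136, -0.002]
contact_force: [0.1, -0.8, -3.3]
finger_gap: 0.39
t 12.25 pos [ 0.5672 -0.2164  0.1911] travel [0.02 0.01 0.09] turn [-0.01  0.02 -0.01] F [ 0.1 -0.8 -3.3] gap 0.39
```

View pics/m2.png

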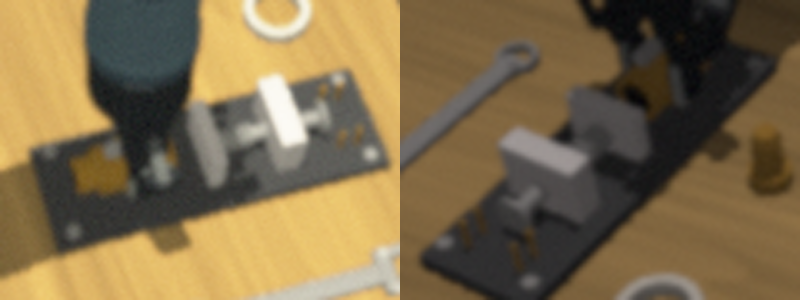

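The valve is just above the plate, with its mouth towards the stop and the thread away from it (side view, about (100,170) in the crop). Next I lower it until it touches.

```bash
python3 -m jog '{"travel":[[0,0,0.06],[0,0,0],[0,0,0],[0,0,0],[0,0,0]],"turn":[[0,0,0],[0,0,0],[0,0,0],[0,0,0],[0,0,0]]}'
python3 -c "
from h import *
plan((.5667,-.2159,.1885),-5.1)"
python3 -m jog '{"travel":[[0,0,0.04],[0,0,0],[0,0,0],[0,0,0],[0,0,0]],"turn":[[0,0,0],[0,0,0],[0,0,0],[0,0,0],[0,0,0]]}'
python3 -c "
from h import *
plan((.5667,-.2159,.1885),-5.1)"
```

```text
time_s: 12.85
eef_pos: [0.5672, -0.2163, 0.1892]
tcp_rot: [0.141, 3.136, -0.002]
contact_force: [0.5, -0.6, -1.9]
finger_gap: 0.388
t 12.85 pos [ 0.5672 -0.2163  0.1892] travel [0.02 0.01 0.02] turn [-0.01  0.02 -0.01] F [ 0.5 -0.6 -1.9] gap 0.388
time_s: 13.35
eef_pos: [0.5674, -0.2164, 0.1884]
tcp_rot: [0.141, 3.136, -0.003]
contact_force: [-0.5, 0.2, -0.4]
finger_gap: 0.391
t 13.35 pos [ 0.5674 -0.2164  0.1884] travel [ 0.02  0.01 -0.  ] turn [-0.01  0.03 -0.01] F [-0.5  0.2 -0.4] gap 0.391
```

```bash
python3 -m jog '{"travel":[[-0.2,0,0],[-0.2,0,0],[-0.2,0,0],[-0.1,0,0],[0,0,0]],"turn":[[0,0,0],[0,0,0],[0,0,0],[0,0,0],[0,0,0]]}'
python3 -c "
from h import *
plan((.6067,-.2195,.1885),-5.1)"
```

```text
time_s: 13.85
eef_pos: [0.59, -0.2185, 0.1884]
tcp_rot: [0.141, 3.136, -0.003]
contact_force: [-1.0, -0.2, 0.3]
finger_gap: 0.391
t 13.85 pos [ 0.59   -0.2185  0.1884] travel [-0.56  0.02 -0.  ] turn [-0.02  0.02 -0.01] F [-1.  -0.2  0.3] gap 0.391
```

```bash
python3 -m jog '{"travel":[[-0.1,0.02,0],[-0.1,0,0],[-0.1,0,0],[0,0,0],[0,0,0]],"turn":[[0,0,0],[0,0,0],[0,0,0],[0,0,0],[0,0,0]]}'
python3 -c "
from h import *
plan((.6077,-.2195,.1885),-5.1)"
```

```text
time_s: 14.35
eef_pos: [0.5972, -0.2188, 0.1885]
tcp_rot: [-0.142, -3.133, 0.003]
contact_force: [-2.1, 0.3, 0.4]
finger_gap: 0.391
t 14.35 pos [ 0.5972 -0.2188  0.1885] travel [-0.35  0.01 -0.  ] turn [-0.02 -0.05 -0.02] F [-2.1  0.3  0.4] gap 0.391
```

```bash
python3 -m jog '{"travel":[[-0.12,0.01,0],[-0.1,0,0],[-0.08,0,0],[0,0,0],[0,0,0]],"turn":[[-0.02,-0.05,-0.02],[0,0,0],[0,0,0],[0,0,0],[0,0,0]]}'
python3 - <<'E'
from h import *
plan((.6077,-.2195,.1885),-5.1)
im,c,s=snap('side','s3');im2,c2,s=snap('scene','s4')
print(s['contact_force'])
cv2.imwrite('pics/m3.png',np.hstack([cv2.resize(im[250:310,345:415],(400,343),interpolation=2),cv2.resize(im2[190:250,168:238],(400,343),interpolation=2)]))
for n,cc in (('side',c),('scene',c2)):
  u=np.array([.9960,-.0889,0]);O=np.array([.6305,-.2213,0])
  print(n,'disc rest/target',proj(cc,[O+u*.09+[0,0,.029],O+u*.1065+[0,0,.029]]).round(1).tolist())
E
```

```text
time_s: 14.85
eef_pos: [0.6016, -0.2195, 0.1887]
tcp_rot: [-0.14, -3.123, -0.0]
contact_force: [-2.8, 1.2, 1.4]
finger_gap: 0.39
t 14.85 pos [ 0.6016 -0.2195  0.1887] travel [-0.2   0.02  0.  ] turn [-0.01 -0.14 -0.01] F [-2.8  1.2  1.4] gap 0.39
[-4.00206078  0.77141909  2.57424177]
side disc rest/target [[391.5, 274.1], [397.4, 272.6]]
scene disc rest/target [[197.4, 224.8], [192.8, 229.1]]
```

View pics/m3.png

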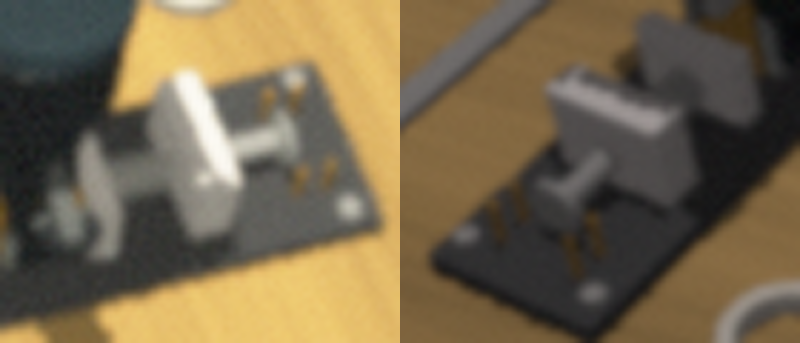

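```bash
python3 -m jog '{"travel":[[-0.06,0.01,0],[-0.06,0,0],[-0.06,0,0],[-0.03,0,0],[-0.03,0,0]],"turn":[[0,-0.1,0],[0,-0.1,0],[0,-0.1,0],[0,-0.1,0],[0,-0.1,0]]}'
cat >> h.py <<'E'
def chk():
    plan((.6077,-.2195,.1885),-5.1)
    s=bot.get_state();R=Ro.from_rotvec(s['tcp_rot']).as_matrix();u=np.array([.9960,-.0889,0]);n=np.array([.0889,.996,0])
    m=np.array(s['eef_pos'])+R[:,2]*.1594-R[:,0]*.029-np.array([.6203,-.2207,0])
    print('press mm',1e3*m@u,'lat mm',1e3*m@n,'h',m[2]-.012,'push N',-np.array(s['contact_force'])@u)
E
python3 -c "
from h import *
chk()"
```

```text
time_s: 15.45
eef_pos: [0.5997, -0.2193, 0.1883]
tcp_rot: [0.143, 3.13, -0.002]
contact_force: [-10.2, 2.7, 11.1]
finger_gap: 0.39
t 15.45 pos [ 0.5997 -0.2193  0.1883] travel [-0.27  0.02 -0.  ] turn [-0.01  0.08 -0.02] F [-10.2   2.7  11.1] gap 0.39
press mm 9.637376262328004 lat mm -0.611002853016721 h 0.017144081842691946 push N 10.42987158766119
```

```bash
python3 -m jog '{"travel":[[-0.06,0.01,-0.03],[-0.06,0,-0.01],[-0.06,0,0],[-0.06,0,0],[-0.04,0,0]],"turn":[[0,0.04,0],[0,0,0],[0,-0.02,0],[0,-0.02,0],[0,-0.02,0]]}'
python3 -c "
from h import *
chk()"
```

```text
time_s: 15.95
eef_pos: [0.6017, -0.2194, 0.1886]
tcp_rot: [-0.145, -3.128, 0.001]
contact_force: [-7.8, 1.5, 6.4]
finger_gap: 0.389
t 15.95 pos [ 0.6017 -0.2194  0.1886] travel [-0.2   0.02  0.  ] turn [-0.01 -0.1  -0.04] F [-7.8  1.5  6.4] gap 0.389
press mm 8.68734521794889 lat mm -0.6500491130274338 h 0.016889230210750065 push N 7.8645844669841525
```

```bash
python3 -m jog '{"travel":[[-0.12,0.01,-0.03],[-0.12,0,-0.03],[-0.12,0,-0.02],[-0.12,0,-0.02],[-0.1,0,-0.02]],"turn":[[0,-0.06,-0.02],[0,-0.06,0],[0,-0.06,0],[0,-0.06,0],[0,-0.06,0]]}'
python3 -c "
from h import *
chk()"
```

```text
time_s: 16.45
eef_pos: [0.6084, -0.2201, 0.1886]
tcp_rot: [-0.144, -3.125, -0.0]
contact_force: [-13.9, 3.4, 10.6]
finger_gap: 0.388
t 16.45 pos [ 0.6084 -0.2201  0.1886] travel [0.02 0.02 0.  ] turn [-0.01 -0.13 -0.03] F [-13.9   3.4  10.6] gap 0.388
press mm 14.918251480606653 lat mm -0.6690237570741342 h 0.016826131855307347 push N 14.182623304196508
```

```bash
python3 -m jog '{"travel":[[-0.05,0.01,-0.05],[-0.05,0,-0.05],[-0.05,0,-0.04],[-0.05,0,-0.03],[-0.05,0,-0.03]],"turn":[[0,-0.1,-0.02],[0,-0.1,0],[0,-0.1,0],[0,-0.08,0],[0,-0.08,0]]}'
python3 -c "
from h import *
chk()"
```

```text
time_s: 16.95
eef_pos: [0.6053, -0.2201, 0.1884]
tcp_rot: [0.144, 3.135, 0.001]
contact_force: [-9.6, 1.7, 4.6]
finger_gap: 0.388
t 16.95 pos [ 0.6053 -0.2201  0.1884] travel [-0.08  0.03 -0.  ] turn [ 0.01  0.03 -0.03] F [-9.6  1.7  4.6] gap 0.388
press mm 14.444917200981958 lat mm -0.7062325663721545 h 0.017074670291175792 push N 9.700773225505182
```

```bash
python3 -m jog '{"travel":[[-0.1,0.02,-0.04],[-0.1,0.02,-0.04],[-0.09,0.01,-0.04],[-0.08,0.01,-0.03],[-0.08,0.01,-0.03]],"turn":[[0,-0.05,-0.02],[0,-0.06,0],[0,-0.07,0],[0,-0.07,0],[0,-0.07,0]]}'
python3 - <<'E'
from h import *
chk()
im,c,s=snap('side','s5');im2,c2,s=snap('scene','s6')
cv2.imwrite('pics/m4.png',np.hstack([cv2.resize(im[250:310,345:415],(400,343),interpolation=2),cv2.resize(im2[190:250,168:238],(400,343),interpolation=2)]))
chk()
E
```

```text
time_s: 17.45
eef_pos: [0.6062, -0.2199, 0.1884]
tcp_rot: [-0.146, -3.136, 0.0]
contact_force: [-11.9, 1.5, 6.0]
finger_gap: 0.388
t 17.45 pos [ 0.6062 -0.2199  0.1884] travel [-0.05  0.02 -0.  ] turn [-0.   -0.02 -0.04] F [-11.9   1.5   6. ] gap 0.388
press mm 14.454665262160017 lat mm -0.6573938343493972 h 0.016928307808935422 push N 11.954126035212228
t 17.55 pos [ 0.6062 -0.22    0.1884] travel [-0.05  0.02 -0.  ] turn [-0.   -0.02 -0.04] F [-11.5   1.    6. ] gap 0.39
press mm 14.458391563195478 lat mm -0.6712237442974778 h 0.016928026024432163 push N 11.588503484989442
```

View pics/m4.png

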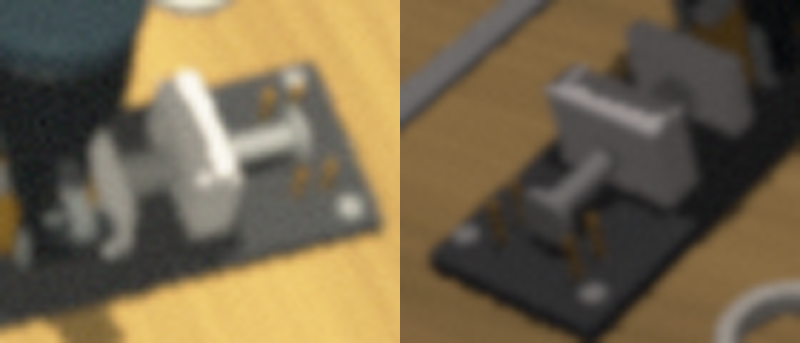

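```bash
python3 -m jog '{"travel":[[-0.15,0.03,-0.06],[-0.14,0.03,-0.06],[-0.14,0.03,-0.06],[-0.13,0.03,-0.05],[-0.12,0.03,-0.05]],"turn":[[0,-0.08,-0.04],[0,-0.08,-0.02],[0,-0.08,-0.01],[0,-0.08,-0.01],[0,-0.08,-0.01]]}'
cat >> h.py <<'E'
def disc(n,k):
    a=cv2.imread(f'pics/{n}0.png');b,c,s=snap(n,k)
    u=np.array([.9960,-.0889,0]);O=np.array([.6305,-.2213,0])
    p,q=proj(c,[O+u*.09+[0,0,.029],O+u*.1065+[0,0,.029]]);U=4
    up=lambda i:cv2.resize(i,(0,0),fx=U,fy=U,interpolation=cv2.INTER_CUBIC)
    x,y=(p-6).astype(int);T=up(a)[y*U:(y+12)*U,x*U:(x+12)*U]
    W=up(b)[(y-12)*U:(y+24)*U,(x-12)*U:(x+24)*U]
    r=cv2.matchTemplate(W,T,cv2.TM_CCOEFF_NORMED);_,v,_,l=cv2.minMaxLoc(r)
    d=np.array(l)/U-12;print(n,'match',round(v,2),'shift',d,'press mm',16.5*d@(q-p)/((q-p)@(q-p)))
E
python3 -c "
from h import *
chk();disc('side','s7');disc('scene','s8')"
```

```text
time_s: 18.05
eef_pos: [0.6106, -0.22, 0.1886]
tcp_rot: [-0.14, -3.129, 0.004]
contact_force: [-13.6, 0.6, 6.5]
finger_gap: 0.386
t 18.05 pos [ 0.6106 -0.22    0.1886] travel [0.1  0.01 0.  ] turn [-0.03 -0.09 -0.  ] F [-13.6   0.6   6.5] gap 0.386
press mm 17.712950865385576 lat mm -0.6700579633563402 h 0.016900395801479035 push N 13.58263417250626
side match 0.82 shift [ 6.25 -2.  ] press mm 17.74018478445567
scene match 0.98 shift [-4.75  4.75] press mm 17.506402965410306
```

```bash
python3 -m jog '{"travel":[[-0.06,0.03,-0.06],[-0.06,0.03,-0.06],[-0.07,0.02,-0.06],[-0.08,0.02,-0.06],[-0.08,0.02,-0.06]],"turn":[[-0.02,-0.11,0],[-0.01,-0.1,0],[0,-0.1,0],[0,-0.08,0],[0,-0.08,0]]}'
python3 -c "
from h import *
chk();disc('side','s9');disc('scene','s10');chk()"
```

```text
time_s: 18.65
eef_pos: [0.6078, -0.2198, 0.1884]
tcp_rot: [0.148, 3.137, -0.003]
contact_force: [-9.6, 0.0, 0.6]
finger_gap: 0.39
t 18.65 pos [ 0.6078 -0.2198  0.1884] travel [ 0.    0.01 -0.  ] turn [-0.02  0.01 -0.05] F [-9.6  0.   0.6] gap 0.39
press mm 16.600722068689446 lat mm -0.6509764333368553 h 0.017048219593046896 push N 9.515968848132612
side match 0.83 shift [ 5.75 -1.75] press mm 16.260664129552207
scene match 0.98 shift [-4.5   4.25] press mm 16.139692923132355
t 18.75 pos [ 0.6078 -0.2198  0.1884] travel [ 0.    0.01 -0.  ] turn [-0.02  0.01 -0.05] F [-8.4  0.  -1.5] gap 0.393
press mm 16.58110321124039 lat mm -0.6796870599360298 h 0.017043532241785352 push N 8.345199579758946
```

The disc is at about 16.2 mm of press (target 16.5), with the push near 9 N and the valve level. I'll hold this target for 3 s, watching with the cameras.

Run:
```python
from h import *
F=[]
for i in range(60):
    eyes.get_image('scene');s=bot.get_state();F.append(list(s['contact_force'])+[s['eef_pos'][0],s['finger_gap']])
F=np.array(F);print(F.mean(0).round(4),F.min(0).round(4),F.max(0).round(4))
chk();disc('side','s11');disc('scene','s12')
a=cv2.imread('pics/s11.png');b=cv2.imread('pics/s12.png')
cv2.imwrite('pics/m5.png',np.hstack([cv2.resize(a[240:330,295:415],(400,300),interpolation=2),cv2.resize(b[168:246,168:272],(400,300),interpolation=2)]))
```

```text
[-8.9456 -0.0152 -0.6837  0.6078  0.3879] [-10.5501  -1.2738  -1.7664   0.6078   0.3818] [-8.1975  1.0611  0.4655  0.6078  0.3929]
t 21.75 pos [ 0.6078 -0.2198  0.1884] travel [ 0.    0.01 -0.  ] turn [-0.02  0.01 -0.05] F [-8.2 -0.3 -0.2] gap 0.388
press mm 16.61006187158982 lat mm -0.6738126229813453 h 0.01706292908158963 push N 8.166891470978333
side match 0.83 shift [ 6. -2.] press mm 17.084182612763676
scene match 0.98 shift [-4.5   4.25] press mm 16.139692923132355
```

View pics/m5.png

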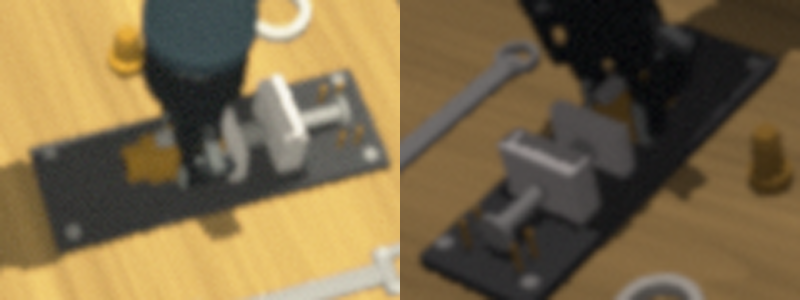

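The valve is pressed against the pad with its thread facing away. The disc stands between the pin pairs, about (340,110) in the left crop and (495,232) in the right. It has been steady for 3 s, so I'm handing in.

```bash
python3 -c "
from h import *
bot.job_done()"
```

```text
the job is handed in; nothing more can be done
```

The valve is on the jig plate with its thread facing away from the stop and its open end pressed against the sprung stop. I handed the job in at about 22 s of the 48 s, with the gripper still holding it.

- **Push:** the last checks put the stop at 16.1 mm (scene camera), 17.1 mm (side camera) and 16.6 mm (arm position), against a target of 16.5 mm. The disc stands between the pin pairs. The end of travel (36 mm) was never near.
- **Steadiness:** I held one unchanged target for 3 s, and the arm did not move measurably.
- **Squareness and centring:** the tool was within about 0.3° of the jig's axis, and the mouth about 0.7 mm off the centre line by my estimate. I tried to correct that offset and it did not change; I left it as small enough.
- **Force disagreement:** the wrist sensor averaged about 9 N during the hold (8.2 to 10.5 N). The spring at this travel should give about 10 N; sensor offset or plate friction may explain the gap.
- **While setting the push:** the wrist read up to 14 N along the push and about 11 N downward on the plate. I eased the downward load off before the hold.
- **Regrip:** I opened and closed the gripper once on the shelf to take the valve about 4 mm lower.
- **Other things:** I moved nothing else. The last pictures cover only the jig area and show the hose tail, tape and the part of the wrench in view undisturbed; I did not look at the shelf again afterwards.

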